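# Feel for the proud staves in a clamped panel and press them flush

### The job

A panel of five wooden staves is clamped up dry, but two of its staves stand a few millimetres proud, by different amounts. With closed fingertips first touch the staves lightly one after another to feel which are high and where the true face of the others lies; then press each high one gently straight down until it is flush. Sink none of the staves, and leave the other things on the bench alone.

Things in the scene. Friction and masses are not known exactly. Their poses are not given: they have to be found in the camera images.
- panel: Five light wood staves held edgewise in two bar clamps with red jaws on plywood strips. Origin: at bench height under the panel's centre; x along the staves (away from the robot), y across them, z up. Bars, screws and jaws (z 12 to 34 mm) lie outside the panel: bars at x = +-96 to 119 mm, jaws from its edges at y = +-83 mm out to +-121 mm; screw handles farther out. Fixed.
- panel_mid (a point): Centre of the panel's top at its nominal height, 34 mm above the bench. Staves are 190 long (x) x 33 wide (y) x 18 thick, centre lines at y = -66, -33, 0, 33, 66 mm. Three of them share the true face, 29 to 40 mm above the bench (not measured); two stand 3 to 7 mm above it. Free space below: pressed too far, a stave goes low; over 25 N marks the wood.
- glue_bottle: Yellow glue bottle with orange cap, 62 mm across, 190 mm tall, standing to the left of the panel; not part of the job. Origin: centre of its underside.
- tape_measure: Yellow tape measure, 37 x 97 x 66 mm, standing to the left of the panel; not part of the job. Origin: centre of its underside.
- stave_a (a joint): Stave a, one of the five: height of its face above the panel's true face in m (0 flush, + proud, - sunk). Not known: which of the five places it has in the panel. Slide along z; clamp pressure holds it, it yields downward only to about 13 N and stays where it is left.
- stave_b (a joint): Stave b, one of the five: height of its face above the panel's true face in m (0 flush, + proud, - sunk). Not known: which of the five places it has in the panel. Slide along z; clamp pressure holds it, it yields downward only to about 13 N and stays where it is left.
- stave_c (a joint): Stave c, one of the five: height of its face above the panel's true face in m (0 flush, + proud, - sunk). Not known: which of the five places it has in the panel. Slide along z; clamp pressure holds it, it yields downward only to about 13 N and stays where it is left.
- stave_d (a joint): Stave d, one of the five: height of its face above the panel's true face in m (0 flush, + proud, - sunk). Not known: which of the five places it has in the panel. Slide along z; clamp pressure holds it, it yields downward only to about 13 N and stays where it is left.
- stave_e (a joint): Stave e, one of the five: height of its face above the panel's true face in m (0 flush, + proud, - sunk). Not known: which of the five places it has in the panel. Slide along z; clamp pressure holds it, it yields downward only to about 13 N and stays where it is left.

How it is judged:
On the way, in this order (a step that is already met when the one before it is completed fails the run):
1. the fingertips have touched a stave of the true face while the two high ones still stood proud ((contact force between the fingers and stave_a above 0.5 N or contact force between the fingers and stave_c above 0.5 N or contact force between the fingers and stave_e above 0.5 N) and value of joint each of stave_b, stave_d above 0.0018 m), for 0.03 s.
2. both high staves (stave_b and stave_d) have been pressed flush (value of joint stave_b between -0.0015 and 0.0015 m and value of joint stave_d between -0.0015 and 0.0015 m), for 0.1 s.
At the end, for the whole second after the job is handed in: All five staves are flush: each face within 1.5 mm of the true face (all of step 2 and value of joint stave_a between -0.0015 and 0.0015 m and value of joint stave_c between -0.0015 and 0.0015 m and value of joint stave_e between -0.0015 and 0.0015 m); the robot touches nothing.
It fails at once if a stave is sunk more than 2 mm below the true face (value of joint any of stave_a, stave_b, stave_c, stave_d, stave_e below -0.002 m).
It fails at once if a stave is pressed with more than 25 N (contact force between anything else and stave_a above 25 N or contact force between anything else and stave_b above 25 N or contact force between anything else and stave_c above 25 N or contact force between anything else and stave_d above 25 N or contact force between anything else and stave_e above 25 N).
It fails at once if the glue bottle or the tape measure is moved by more than 20 mm (distance of any of glue_bottle, tape_measure from where it was at the start of the episode above 0.02 m).
It also fails if it takes over 66 s, if anything falls off the work surface, if the arm or the gripper's body presses on something with over 40 N, if the wrist force passes 120 N, or if a joint passes its speed limit or range.

### The arm

A 6-joint arm with a two-finger parallel gripper is mounted at the origin on the work surface; the furniture and walls round the work are solid. World frame = base frame: x ahead of the robot, y to its left, z up, the work surface at z = 0. Lengths are in m, angles in rad, forces in N, time in s.
With the tool pointing down it reaches from about 0.25 to 0.725 m from the base axis. Payload 9.7 kg.
Tool frame: the origin (TCP) lies at the very end of the fingers, on their centre line; the grasp point (between the pads) lies 19 mm behind it (arm.grip_point_offset is the z of the grasp point in the tool frame, in m); z points along the fingers, y is the line along which they close (so a half turn about z gives the same grasp; the last joint's range is limited). The gripper opens to 85 mm and grips with 20 to 120 N. Pads are 22 mm wide; open, the fingers measure 114 mm over their backs; the gripper's body (76 mm by 85 mm) begins 54 mm behind the grasp point. The pads swing forward as they close: fully open they stand 13 mm farther back than shut.
Start: joints at [-1.311, 0.087, 0.176, 1.66, 0, 1.571], TCP at [0.141, -0.532, 0.231] pointing down, gripper open.
Joint ranges: [-3.13, 3.13], [-0.85, 1.81], [-1.15, 1.24], [-2.2, 2.28], [-1.44, 1.52], [-3.14, 3.14]. Speed limits (rad/s): [2.22, 2.22, 2.57, 3.14, 3.14, 3.14].

### API

Orientations are given as a unit quaternion [w, x, y, z].
In Python, from plant import monitor, viewer, job, arm gives the robot as it stands.
- The arm moves only by the tool play_rows, never from a script. Its arguments are lists of equal length, an entry for each row: "offset": the shift along the tool's x, y, z in mm, a list of three; "turn": the turn, a rotation vector about the tool's x, y, z in degrees, a list of three. In form: {"offset": [[x, y, z], ...], "turn": [[rx, ry, rz], ...]}. A call has exactly 10 rows; each row shifts and turns the commanded pose from where the row before left it, along the tool's axes as they then stand; what a row does not reach is not made up. A row lasts 1/10 s, in which the tool goes at most 50 mm and 8.59 degrees, less where a joint would pass 70% of its speed; a pose out of reach is approached as far as the arm can. A call with a gripper value outside its range is refused whole. "fingers" is the finger opening in mm, from 0 to 85.4, set as the call begins (left out, the last holds). The fingers move at their own pace and stop on an object; the grip force is fixed at half the most. Time passes only in rows, so rows that do not move let the fingers close, or fill a call up. It gives the time, the measured TCP pose, the force, the opening and the grip force at its end, in the units of the state.
- monitor.read_state(): the state, without advancing time (a new reading comes with each control period).
- viewer.capture(name): name is "scene" or "top"; returns the picture (420x560x3 uint8, red, green, blue); there is no depth.
- viewer.get_calibration(name): a dict with "camera_matrix" (3x3 intrinsics, pixels), "R" (3x3) and "t" (3): a world point X has camera coordinates R X + t. Camera axes: x right, y down, z forward; pixel columns grow to the right and rows downward; lengths in m; the calibration is good to about 2 mm. A picture is of the moment at which its call begins. get_calibration takes no time and is no camera call.
- job.finish_job(): hands the job in; it is judged then, once.
The state is a dict: "time_s": time; "qpos": joint angles; "joint_vel": joint speeds; "joint_torque": joint torques, N m; "position": TCP position; "ee_rot": TCP orientation; "force": force on the tool from outside, world axes, zero at the start; "torque": the same for the moment, N m; "opening": finger opening in m; "grip_force": force on a finger pad.
Only numpy, scipy, OpenCV 4.12 (cv2) and the standard library are available. Lean on these libraries where they do the work, as an engineer would, in place of code of your own. Each camera call takes 0.05 s, during which the arm holds its last target. There are 200 camera calls.

## Working session

There is one attempt and no reset: what is moved stays moved. The work goes in short steps, Python scripts to look and compute and a tool call to move; the robot and the scene stay as the last step left them, time stands still between calls to the robot, and variables do not carry over. Pictures are saved under pics/ and viewed, at most 10 in all, crops included, and the job is handed in when it is done.

Besides the shell and the picture viewer there is one more tool, called after ">>>" in YAML: its name, and indented under it one key for each argument. play_rows: Moves the arm, as the interface text tells. Its arguments: {"type":"object","properties":{"offset":{"type":"array"},"turn":{"type":"array"},"fingers":{"type":"number"}},"required":["offset","turn"]}

```bash
mkdir -p pics; python3 - <<'E'
from plant import monitor, viewer, job, arm
import cv2,numpy as np
for n in("scene","top"):
    im=viewer.capture(n); cv2.imwrite(f"pics/{n}0.png",cv2.cvtColor(im,cv2.COLOR_RGB2BGR))
    c=viewer.get_calibration(n); print(n,{k:np.round(v,4).tolist() for k,v in c.items()})
s=monitor.read_state(); print(s)
E
```

```text
scene {'camera_matrix': [[463.9669, 0.0, 279.9685], [0.0, 463.9669, 206.1224], [0.0, 0.0, 1.0]], 'R': [[0.9223, 0.386, 0.0194], [0.2827, -0.6394, -0.7151], [-0.2637, 0.665, -0.6988]], 't': [-0.4627, -0.2444, 1.395]}
top {'camera_matrix': [[501.1537, 0.0, 273.8153], [0.0, 501.1537, 199.5304], [0.0, 0.0, 1.0]], 'R': [[-0.1088, -0.9941, 0.0037], [-0.9737, 0.1059, -0.2017], [0.2001, -0.0255, -0.9794]], 't': [-0.1447, 0.5757, 0.8943]}
{'time_s': 0.1, 'qpos': array([-1.31099267e+00,  8.73995475e-02,  1.75217781e-01,  1.65982477e+00,
        1.54611355e-05,  1.57082775e+00]), 'joint_vel': array([-0.0004666 , -0.00049142,  0.00148528, -0.00087423, -0.00017928,
        0.00092668]), 'joint_torque': array([ 3.63114141e-04, -5.21558654e+01,  4.65655804e+01,  1.59069349e-02,
        1.44454663e-05,  1.55049776e-05]), 'position': array([ 0.14123894, -0.53133322,  0.23065928]), 'ee_rot': array([-6.01009002e-04,  9.91576469e-01,  1.29521193e-01, -7.07276320e-05]), 'force': array([0.40280485, 0.08517289, 1.25585636]), 'torque': array([ 0.0094265 ,  0.00096286, -0.03892152]), 'grip_force': 0.0, 'opening': 0.08526976950474222}
```

View pics/top0.png

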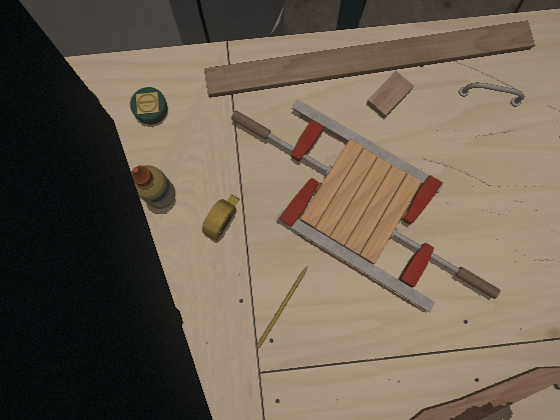

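View pics/scene0.png

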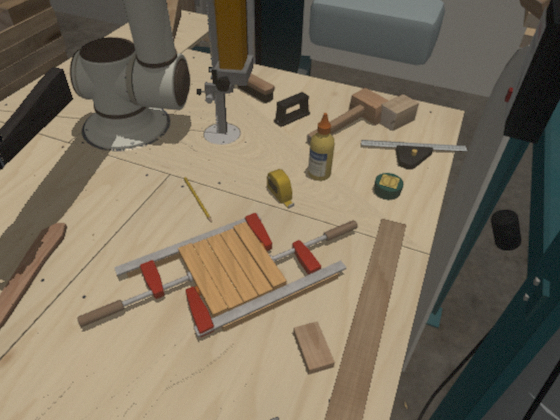

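The top view shows the panel with corners near (351,139), (422,178), (374,263) and (301,222). The bottle is at (150,185) and the tape at (218,217), both well to the left of it.

```bash
cat > h.py <<'E'
from plant import monitor, viewer, job, arm
import cv2,numpy as np
def ray(n,px,z):
    c=viewer.get_calibration(n);K,R,t=(np.array(c[k]) for k in("camera_matrix","R","t"))
    d=R.T@np.linalg.solve(K,[px[0],px[1],1]);o=-R.T@t
    return (o+d*(z-o[2])/d[2])[:2]
E
python3 - <<'E'
from h import *
for n,c in(("top",(360,200)),("scene",(235,268))):
    im=cv2.imread(f"pics/{n}0.png");hsv=cv2.cvtColor(im,cv2.COLOR_BGR2HSV)
    print(n,hsv[c[1],c[0]],hsv[300,400] if n=="top" else hsv[200,150])
    m=cv2.inRange(hsv,(10,95,90),(25,255,255))
    m=cv2.morphologyEx(m,cv2.MORPH_CLOSE,np.ones((5,5)));m=cv2.morphologyEx(m,cv2.MORPH_OPEN,np.ones((9,9)))
    cs,_=cv2.findContours(m,0,1)
    k=max(cs,key=lambda q:cv2.pointPolygonTest(q,c,True))
    print(cv2.contourArea(k))
    W=np.array([ray(n,p,.034) for p in k[:,0]]);r=cv2.minAreaRect((W*1000).astype(np.float32));print(r)
    cv2.drawContours(im,[k],-1,(255,0,0),1)
    cv2.imwrite(f"pics/{n}1.png",cv2.resize(im[c[1]-90:c[1]+90,c[0]-100:c[0]+100],None,fx=4,fy=4,interpolation=2)[:600] if 0 else cv2.resize(im[c[1]-75:c[1]+75,c[0]-100:c[0]+100],None,fx=4,fy=4,interpolation=cv2.INTER_CUBIC))
E
```

```text
top [ 15 113 154] [ 16  64 172]
7828.0
((543.3703002929688, -376.0447082519531), (176.23983764648438, 191.2095184326172), 51.85017776489258)
scene [ 17 125 173] [ 19  71 175]
5741.0
((544.4231567382812, -372.788330078125), (179.03941345214844, 197.26007080078125), 52.04866409301758)
```

View pics/top1.png

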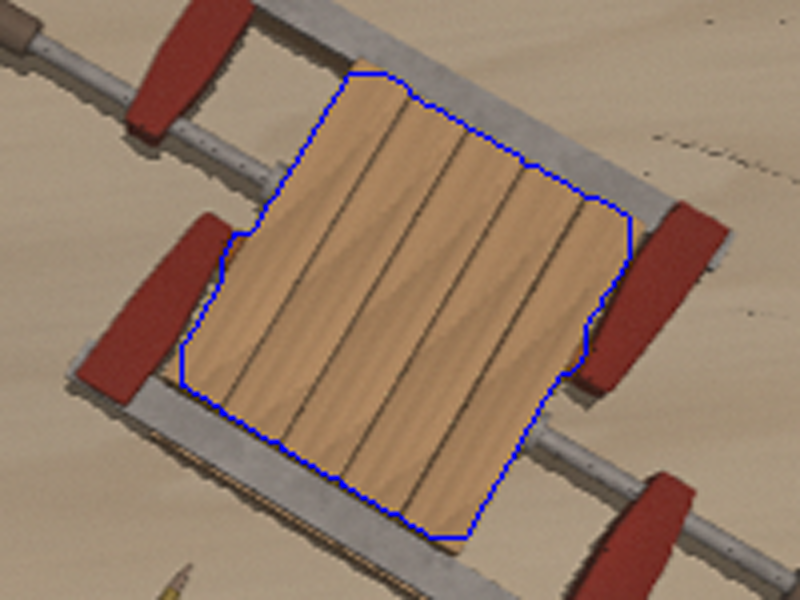

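View pics/scene1.png

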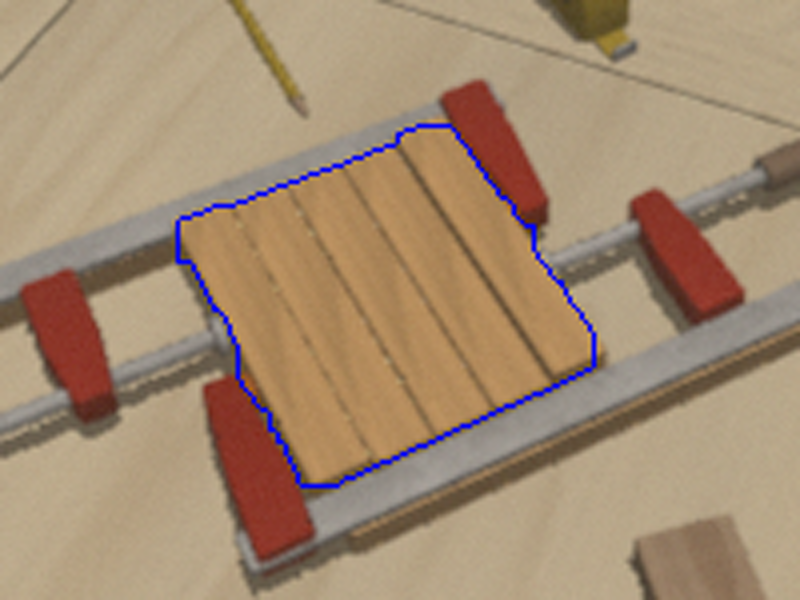

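```bash
python3 - <<'E'
from h import *
T=lambda p:np.array(p)/4+(260,125); S=lambda p:np.array(p)/4+(135,193)
L=[((405,100),(228,402)),((467,133),(283,440)),((522,168),(340,478)),((583,203),(403,515))]
for z in(.034,):
  for i,(f,n) in enumerate(L):
    a,b=ray("top",T(f),z),ray("top",T(n),z);d=a-b;print(i,a.round(4),b.round(4),((a+b)/2).round(4),np.degrees(np.arctan2(d[1],d[0])))
  print("ctr",ray("top",T((407,303)),z),ray("scene",S((390,305)),z))
def P(n):
    c=viewer.get_calibration(n);return np.array(c["camera_matrix"])@np.c_[c["R"],c["t"]]
def tri(a,b):
    X=cv2.triangulatePoints(P("top"),P("scene"),T(a),S(b));return (X[:3]/X[3]).ravel().round(4)
# far (top of top view) joint ends, scene right-bottom; order y=+66 side first
for a,b in(((408,97),(550,375)),((228,402),(400,148)),((283,440),(348,168)),((467,133),(492,400)),((522,168),(433,432)),((583,203),(372,460)),((403,515),(238,210))):print(tri(a,b))
from scipy.spatial.transform import Rotation as Ro
q=monitor.read_state()["ee_rot"];print(Ro.from_quat(q[[1,2,3,0]]).as_matrix().round(3))
for n in("top","scene"):
    c=viewer.get_calibration(n);print(-np.array(c["R"]).T@c["t"])
E
```

```text
0 [ 0.6431 -0.3913] [ 0.5018 -0.2843] [ 0.5724 -0.3378] -37.10789432577539
1 [ 0.6229 -0.4195] [ 0.4805 -0.3083] [ 0.5517 -0.3639] -37.98755235644462
2 [ 0.6021 -0.4439] [ 0.4594 -0.3331] [ 0.5308 -0.3885] -37.817178258563295
3 [ 0.5812 -0.4711] [ 0.4386 -0.3606] [ 0.5099 -0.4159] -37.75197447876027
ctr [ 0.54073859 -0.3774184 ] [ 0.55331423 -0.38235204]
[ 0.6461 -0.3918  0.0349]
[ 0.5046 -0.2825  0.0338]
[ 0.4838 -0.3066  0.0321]
[ 0.6249 -0.4179  0.0351]
[ 0.605  -0.4436  0.0306]
[ 0.5843 -0.4705  0.0309]
[ 0.4423 -0.3585  0.0321]
[[ 0.966  0.257 -0.   ]
 [ 0.257 -0.966  0.001]
 [ 0.    -0.001 -1.   ]]
[ 0.36585462 -0.18195799  0.99257633]
[ 0.86364366 -0.90529388  0.80903819]
```

>>> play_rows:
  fingers: 0
  offset:
    - [0,0,0]
    - [0,0,0]
    - [0,0,0]
    - [0,0,0]
    - [0,0,0]
    - [36,18,10]
    - [36,18,10]
    - [36,18,10]
    - [36,18,10]
    - [36,18,10]
  turn:
    - [0,0,-7.46]
    - [0,0,-7.46]
    - [0,0,-7.46]
    - [0,0,-7.46]
    - [0,0,-7.46]
    - [0,0,0]
    - [0,0,0]
    - [0,0,0]
    - [0,0,0]
    - [0,0,0]

```text
time_s: 1.1
position: [0.3239, -0.4435, 0.1806]
ee_rot: [-0.0, 0.898, 0.44, -0.0]
force: [-0.5, -0.2, -0.6]
opening: 0.0002
grip_force: 0.0
```

>>> play_rows:
  offset:
    - [36,18,10]
    - [36,18,10]
    - [36,18,10]
    - [36,18,10]
    - [36,18,10]
    - [36,18,10]
    - [36,18,10]
    - [0,0,0]
    - [0,0,0]
    - [0,0,0]
  turn:
    - [0,0,0]
    - [0,0,0]
    - [0,0,0]
    - [0,0,0]
    - [0,0,0]
    - [0,0,0]
    - [0,0,0]
    - [0,0,0]
    - [0,0,0]
    - [0,0,0]

```text
time_s: 2.1
position: [0.5762, -0.3231, 0.1114]
ee_rot: [-0.0, 0.898, 0.44, -0.0]
force: [-0.6, -0.2, 1.0]
opening: -0.0
grip_force: 0.0
```

```bash
cat >> h.py <<'E'
from scipy.spatial.transform import Rotation as Ro
def rep():
    s=monitor.read_state();q=s["ee_rot"];M=Ro.from_quat(q[[1,2,3,0]]).as_matrix()
    a=np.radians(-37.8);u=np.array([np.cos(a),np.sin(a)]);v=np.array([-u[1],u[0]])
    d=s["position"][:2]-[.541,-.3765]
    print("t",s["time_s"],"panel x,y mm",(d@u*1000).round(1),(d@v*1000).round(1),"z",(s["position"][2]*1000).round(2),"F",s["force"].round(2),"\n",M.round(3))
E
python3 -c "
from h import *
rep()"
```

```text
t 2.1 panel x,y mm -5.0 63.8 z 111.36 F [-0.59 -0.21  0.95] 
 [[ 0.613  0.79  -0.   ]
 [ 0.79  -0.613 -0.   ]
 [-0.    -0.    -1.   ]]
```

>>> play_rows:
  offset:
    - [1,1,10]
    - [1,1,10]
    - [0,1,10]
    - [0,1,10]
    - [0,1,10]
    - [0,0,8]
    - [0,0,5]
    - [0,0,0]
    - [0,0,0]
    - [0,0,0]
  turn:
    - [0,0,0]
    - [0,0,0]
    - [0,0,0]
    - [0,0,0]
    - [0,0,0]
    - [0,0,0]
    - [0,0,0]
    - [0,0,0]
    - [0,0,0]
    - [0,0,0]

```text
time_s: 3.1
position: [0.5823, -0.3243, 0.0489]
ee_rot: [0.0, 0.898, 0.44, 0.0]
force: [0.5, -0.1, 0.5]
opening: 0.0001
grip_force: 0.0
```

>>> play_rows:
  offset:
    - [0,0,0.4]
    - [0,0,0.4]
    - [0,0,0.4]
    - [0,0,0.4]
    - [0,0,0.4]
    - [0,0,0]
    - [0,0,0]
    - [0,0,0]
    - [0,0,0]
    - [0,0,0]
  turn:
    - [0,0,0]
    - [0,0,0]
    - [0,0,0]
    - [0,0,0]
    - [0,0,0]
    - [0,0,0]
    - [0,0,0]
    - [0,0,0]
    - [0,0,0]
    - [0,0,0]

```text
time_s: 4.1
position: [0.582, -0.3242, 0.0463]
ee_rot: [0.0, 0.898, 0.44, 0.0]
force: [-0.4, -0.0, -0.6]
opening: 0.0001
grip_force: 0.0
```

```bash
python3 -c "
from h import *
rep()"
```

```text
t 4.1 panel x,y mm 0.3 66.4 z 46.31 F [-0.44 -0.   -0.58] 
 [[ 0.613  0.79   0.   ]
 [ 0.79  -0.613 -0.   ]
 [ 0.     0.    -1.   ]]
```

>>> play_rows:
  offset:
    - [0,0,0.4]
    - [0,0,0.4]
    - [0,0,0.4]
    - [0,0,0.4]
    - [0,0,0.4]
    - [0,0,0]
    - [0,0,0]
    - [0,0,0]
    - [0,0,0]
    - [0,0,0]
  turn:
    - [0,0,0]
    - [0,0,0]
    - [0,0,0]
    - [0,0,0]
    - [0,0,0]
    - [0,0,0]
    - [0,0,0]
    - [0,0,0]
    - [0,0,0]
    - [0,0,0]

```text
time_s: 5.1
position: [0.582, -0.3242, 0.0443]
ee_rot: [0.0, 0.898, 0.44, -0.0]
force: [-0.5, -0.5, 0.0]
opening: 0.0001
grip_force: 0.0
```

>>> play_rows:
  offset:
    - [0,0,0.4]
    - [0,0,0.4]
    - [0,0,0.4]
    - [0,0,0.4]
    - [0,0,0.4]
    - [0,0,0]
    - [0,0,0]
    - [0,0,0]
    - [0,0,0]
    - [0,0,0]
  turn:
    - [0,0,0]
    - [0,0,0]
    - [0,0,0]
    - [0,0,0]
    - [0,0,0]
    - [0,0,0]
    - [0,0,0]
    - [0,0,0]
    - [0,0,0]
    - [0,0,0]

```text
time_s: 6.1
position: [0.582, -0.3242, 0.0423]
ee_rot: [0.0, 0.898, 0.44, 0.0]
force: [-0.8, -0.0, 0.3]
opening: 0.0005
grip_force: 0.0
```

>>> play_rows:
  offset:
    - [0,0,0.4]
    - [0,0,0.4]
    - [0,0,0.4]
    - [0,0,0.4]
    - [0,0,0.4]
    - [0,0,0]
    - [0,0,0]
    - [0,0,0]
    - [0,0,0]
    - [0,0,0]
  turn:
    - [0,0,0]
    - [0,0,0]
    - [0,0,0]
    - [0,0,0]
    - [0,0,0]
    - [0,0,0]
    - [0,0,0]
    - [0,0,0]
    - [0,0,0]
    - [0,0,0]

```text
time_s: 7.1
position: [0.582, -0.3242, 0.0404]
ee_rot: [0.0, 0.898, 0.44, 0.0]
force: [-0.2, -0.2, 0.3]
opening: -0.0001
grip_force: 0.0
```

>>> play_rows:
  offset:
    - [0,0,0.3]
    - [0,0,0.3]
    - [0,0,0.3]
    - [0,0,0.3]
    - [0,0,0.3]
    - [0,0,0]
    - [0,0,0]
    - [0,0,0]
    - [0,0,0]
    - [0,0,0]
  turn:
    - [0,0,0]
    - [0,0,0]
    - [0,0,0]
    - [0,0,0]
    - [0,0,0]
    - [0,0,0]
    - [0,0,0]
    - [0,0,0]
    - [0,0,0]
    - [0,0,0]

```text
time_s: 8.1
position: [0.5821, -0.3242, 0.0399]
ee_rot: [0.0, 0.898, 0.44, 0.0]
force: [-4.3, 1.4, 9.7]
opening: 0.0003
grip_force: 4.8
```

>>> play_rows:
  offset:
    - [0,0,-5]
    - [0,0,-5]
    - [-11,0,0]
    - [-11,0,0]
    - [-11,0,0]
    - [0,0,2]
    - [0,0,1]
    - [0,0,1]
    - [0,0,1]
    - [0,0,0]
  turn:
    - [0,0,0]
    - [0,0,0]
    - [0,0,0]
    - [0,0,0]
    - [0,0,0]
    - [0,0,0]
    - [0,0,0]
    - [0,0,0]
    - [0,0,0]
    - [0,0,0]

```text
time_s: 9.1
position: [0.5619, -0.3499, 0.0435]
ee_rot: [-0.0, 0.898, 0.44, -0.0]
force: [0.9, 0.4, 0.0]
opening: -0.0
grip_force: 0.0
```

>>> play_rows:
  offset:
    - [0,0,0.4]
    - [0,0,0.4]
    - [0,0,0.4]
    - [0,0,0.4]
    - [0,0,0.4]
    - [0,0,0]
    - [0,0,0]
    - [0,0,0]
    - [0,0,0]
    - [0,0,0]
  turn:
    - [0,0,0]
    - [0,0,0]
    - [0,0,0]
    - [0,0,0]
    - [0,0,0]
    - [0,0,0]
    - [0,0,0]
    - [0,0,0]
    - [0,0,0]
    - [0,0,0]

```text
time_s: 10.1
position: [0.5617, -0.3502, 0.0418]
ee_rot: [-0.0, 0.898, 0.44, 0.0]
force: [0.5, -0.2, 0.4]
opening: 0.0001
grip_force: 0.0
```

>>> play_rows:
  offset:
    - [0,0,0.5]
    - [0,0,0.5]
    - [0,0,0.5]
    - [0,0,0.5]
    - [0,0,0.5]
    - [0,0,0.2]
    - [0,0,0]
    - [0,0,0]
    - [0,0,0]
    - [0,0,0]
  turn:
    - [0,0,0]
    - [0,0,0]
    - [0,0,0]
    - [0,0,0]
    - [0,0,0]
    - [0,0,0]
    - [0,0,0]
    - [0,0,0]
    - [0,0,0]
    - [0,0,0]

```text
time_s: 11.1
position: [0.5618, -0.3502, 0.0391]
ee_rot: [0.0, 0.898, 0.44, 0.0]
force: [0.0, 0.5, 0.4]
opening: 0.0002
grip_force: 0.0
```

>>> play_rows:
  offset:
    - [0,0,0.3]
    - [0,0,0.3]
    - [0,0,0.3]
    - [0,0,0.3]
    - [0,0,0.3]
    - [0,0,0]
    - [0,0,0]
    - [0,0,0]
    - [0,0,0]
    - [0,0,0]
  turn:
    - [0,0,0]
    - [0,0,0]
    - [0,0,0]
    - [0,0,0]
    - [0,0,0]
    - [0,0,0]
    - [0,0,0]
    - [0,0,0]
    - [0,0,0]
    - [0,0,0]

```text
time_s: 12.1
position: [0.5617, -0.3503, 0.0376]
ee_rot: [0.0, 0.898, 0.44, 0.0]
force: [-0.9, -0.4, -0.3]
opening: 0.0001
grip_force: 0.0
```

>>> play_rows:
  offset:
    - [0,0,0.3]
    - [0,0,0.3]
    - [0,0,0.3]
    - [0,0,0]
    - [0,0,0]
    - [0,0,0]
    - [0,0,0]
    - [0,0,0]
    - [0,0,0]
    - [0,0,0]
  turn:
    - [0,0,0]
    - [0,0,0]
    - [0,0,0]
    - [0,0,0]
    - [0,0,0]
    - [0,0,0]
    - [0,0,0]
    - [0,0,0]
    - [0,0,0]
    - [0,0,0]

```text
time_s: 13.1
position: [0.5617, -0.3503, 0.0367]
ee_rot: [0.0, 0.898, 0.44, 0.0]
force: [0.3, -0.2, -0.5]
opening: -0.0001
grip_force: 0.0
```

>>> play_rows:
  offset:
    - [0,0,0.3]
    - [0,0,0.3]
    - [0,0,0.3]
    - [0,0,0.3]
    - [0,0,0]
    - [0,0,0]
    - [0,0,0]
    - [0,0,0]
    - [0,0,0]
    - [0,0,0]
  turn:
    - [0,0,0]
    - [0,0,0]
    - [0,0,0]
    - [0,0,0]
    - [0,0,0]
    - [0,0,0]
    - [0,0,0]
    - [0,0,0]
    - [0,0,0]
    - [0,0,0]

```text
time_s: 14.1
position: [0.5617, -0.3502, 0.0355]
ee_rot: [-0.0, 0.898, 0.44, 0.0]
force: [0.3, -0.4, 0.4]
opening: -0.0
grip_force: 0.0
```

>>> play_rows:
  offset:
    - [0,0,0.3]
    - [0,0,0.3]
    - [0,0,0.3]
    - [0,0,0.3]
    - [0,0,0]
    - [0,0,0]
    - [0,0,0]
    - [0,0,0]
    - [0,0,0]
    - [0,0,0]
  turn:
    - [0,0,0]
    - [0,0,0]
    - [0,0,0]
    - [0,0,0]
    - [0,0,0]
    - [0,0,0]
    - [0,0,0]
    - [0,0,0]
    - [0,0,0]
    - [0,0,0]

```text
time_s: 15.1
position: [0.5618, -0.3502, 0.0343]
ee_rot: [0.0, 0.898, 0.44, 0.0]
force: [0.5, -0.0, -0.2]
opening: -0.0002
grip_force: 0.0
```

>>> play_rows:
  offset:
    - [0,0,0.3]
    - [0,0,0.3]
    - [0,0,0.3]
    - [0,0,0.3]
    - [0,0,0]
    - [0,0,0]
    - [0,0,0]
    - [0,0,0]
    - [0,0,0]
    - [0,0,0]
  turn:
    - [0,0,0]
    - [0,0,0]
    - [0,0,0]
    - [0,0,0]
    - [0,0,0]
    - [0,0,0]
    - [0,0,0]
    - [0,0,0]
    - [0,0,0]
    - [0,0,0]

```text
time_s: 16.1
position: [0.5618, -0.3503, 0.0337]
ee_rot: [0.0, 0.898, 0.44, 0.0]
force: [-2.7, 0.8, 4.8]
opening: -0.0001
grip_force: 2.6
```

>>> play_rows:
  offset:
    - [0,0,-4]
    - [0,0,-4]
    - [-11,0,0]
    - [-11,0,0]
    - [-11,0,0]
    - [0,0,1]
    - [0,0,1]
    - [0,0,0.7]
    - [0,0,0.7]
    - [0,0,0.6]
  turn:
    - [0,0,0]
    - [0,0,0]
    - [0,0,0]
    - [0,0,0]
    - [0,0,0]
    - [0,0,0]
    - [0,0,0]
    - [0,0,0]
    - [0,0,0]
    - [0,0,0]

```text
time_s: 17.1
position: [0.5417, -0.376, 0.037]
ee_rot: [-0.0, 0.898, 0.44, -0.0]
force: [0.1, 0.5, -0.9]
opening: -0.0003
grip_force: 0.0
```

>>> play_rows:
  offset:
    - [0,0,0.3]
    - [0,0,0.3]
    - [0,0,0.3]
    - [0,0,0.3]
    - [0,0,0.2]
    - [0,0,0.1]
    - [0,0,0]
    - [0,0,0]
    - [0,0,0]
    - [0,0,0]
  turn:
    - [0,0,0]
    - [0,0,0]
    - [0,0,0]
    - [0,0,0]
    - [0,0,0]
    - [0,0,0]
    - [0,0,0]
    - [0,0,0]
    - [0,0,0]
    - [0,0,0]

```text
time_s: 18.1
position: [0.5415, -0.3763, 0.0356]
ee_rot: [0.0, 0.898, 0.44, 0.0]
force: [0.3, 0.4, -0.8]
opening: 0.0002
grip_force: 0.0
```

>>> play_rows:
  offset:
    - [0,0,0.5]
    - [0,0,0.5]
    - [0,0,0.5]
    - [0,0,0.3]
    - [0,0,0.3]
    - [0,0,0.2]
    - [0,0,0.2]
    - [0,0,0]
    - [0,0,0]
    - [0,0,0]
  turn:
    - [0,0,0]
    - [0,0,0]
    - [0,0,0]
    - [0,0,0]
    - [0,0,0]
    - [0,0,0]
    - [0,0,0]
    - [0,0,0]
    - [0,0,0]
    - [0,0,0]

```text
time_s: 19.1
position: [0.5415, -0.3763, 0.0337]
ee_rot: [0.0, 0.898, 0.44, 0.0]
force: [-1.9, 1.7, 6.4]
opening: 0.0002
grip_force: 2.9
```

>>> play_rows:
  offset:
    - [0,0,-4]
    - [0,0,-4]
    - [-11,0,0]
    - [-11,0,0]
    - [-11,0,0]
    - [0,0,1]
    - [0,0,1]
    - [0,0,0.7]
    - [0,0,0.7]
    - [0,0,0.6]
  turn:
    - [0,0,0]
    - [0,0,0]
    - [0,0,0]
    - [0,0,0]
    - [0,0,0]
    - [0,0,0]
    - [0,0,0]
    - [0,0,0]
    - [0,0,0]
    - [0,0,0]

```text
time_s: 20.1
position: [0.5215, -0.4021, 0.037]
ee_rot: [-0.0, 0.898, 0.44, -0.0]
force: [-0.4, -0.8, -0.3]
opening: -0.0
grip_force: 0.0
```

>>> play_rows:
  offset:
    - [0,0,0.3]
    - [0,0,0.3]
    - [0,0,0.3]
    - [0,0,0.3]
    - [0,0,0.2]
    - [0,0,0.1]
    - [0,0,0]
    - [0,0,0]
    - [0,0,0]
    - [0,0,0]
  turn:
    - [0,0,0]
    - [0,0,0]
    - [0,0,0]
    - [0,0,0]
    - [0,0,0]
    - [0,0,0]
    - [0,0,0]
    - [0,0,0]
    - [0,0,0]
    - [0,0,0]

```text
time_s: 21.1
position: [0.5213, -0.4024, 0.0356]
ee_rot: [0.0, 0.898, 0.44, -0.0]
force: [0.4, -0.5, 0.9]
opening: -0.0
grip_force: 0.0
```

>>> play_rows:
  offset:
    - [0,0,0.5]
    - [0,0,0.5]
    - [0,0,0.5]
    - [0,0,0.3]
    - [0,0,0.3]
    - [0,0,0.2]
    - [0,0,0.2]
    - [0,0,0]
    - [0,0,0]
    - [0,0,0]
  turn:
    - [0,0,0]
    - [0,0,0]
    - [0,0,0]
    - [0,0,0]
    - [0,0,0]
    - [0,0,0]
    - [0,0,0]
    - [0,0,0]
    - [0,0,0]
    - [0,0,0]

```text
time_s: 22.1
position: [0.5213, -0.4024, 0.0337]
ee_rot: [0.0, 0.898, 0.44, 0.0]
force: [-2.6, 2.4, 6.1]
opening: 0.0
grip_force: 2.9
```

>>> play_rows:
  offset:
    - [0,0,-5]
    - [0,0,-4]
    - [-11,0,0]
    - [-11,0,0]
    - [-11,0,0]
    - [0,0,0.6]
    - [0,0,0.6]
    - [0,0,0.6]
    - [0,0,0.6]
    - [0,0,0.6]
  turn:
    - [0,0,0]
    - [0,0,0]
    - [0,0,0]
    - [0,0,0]
    - [0,0,0]
    - [0,0,0]
    - [0,0,0]
    - [0,0,0]
    - [0,0,0]
    - [0,0,0]

```text
time_s: 23.1
position: [0.5012, -0.4282, 0.039]
ee_rot: [-0.0, 0.898, 0.44, -0.0]
force: [0.3, -0.6, -0.2]
opening: 0.0002
grip_force: 0.0
```

>>> play_rows:
  offset:
    - [0,0,0.3]
    - [0,0,0.3]
    - [0,0,0.3]
    - [0,0,0.3]
    - [0,0,0.3]
    - [0,0,0.3]
    - [0,0,0]
    - [0,0,0]
    - [0,0,0]
    - [0,0,0]
  turn:
    - [0,0,0]
    - [0,0,0]
    - [0,0,0]
    - [0,0,0]
    - [0,0,0]
    - [0,0,0]
    - [0,0,0]
    - [0,0,0]
    - [0,0,0]
    - [0,0,0]

```text
time_s: 24.1
position: [0.5011, -0.4284, 0.038]
ee_rot: [0.0, 0.898, 0.44, 0.0]
force: [-2.1, 2.3, 6.0]
opening: -0.0001
grip_force: 2.9
```

>>> play_rows:
  offset:
    - [0,0,0.4]
    - [0,0,0.4]
    - [0,0,0.4]
    - [0,0,0.4]
    - [0,0,0.4]
    - [0,0,0.4]
    - [0,0,0.4]
    - [0,0,0.4]
    - [0,0,0.4]
    - [0,0,0]
  turn:
    - [0,0,0]
    - [0,0,0]
    - [0,0,0]
    - [0,0,0]
    - [0,0,0]
    - [0,0,0]
    - [0,0,0]
    - [0,0,0]
    - [0,0,0]
    - [0,0,0]

```text
time_s: 25.1
position: [0.5012, -0.4285, 0.0356]
ee_rot: [0.001, 0.898, 0.44, 0.0]
force: [-3.6, 4.8, 12.9]
opening: 0.0001
grip_force: 6.4
```

>>> play_rows:
  offset:
    - [0,0,0.3]
    - [0,0,0.3]
    - [0,0,0.3]
    - [0,0,0.3]
    - [0,0,0.2]
    - [0,0,0]
    - [0,0,0]
    - [0,0,0]
    - [0,0,0]
    - [0,0,0]
  turn:
    - [0,0,0]
    - [0,0,0]
    - [0,0,0]
    - [0,0,0]
    - [0,0,0]
    - [0,0,0]
    - [0,0,0]
    - [0,0,0]
    - [0,0,0]
    - [0,0,0]

```text
time_s: 26.1
position: [0.5012, -0.4285, 0.0342]
ee_rot: [0.001, 0.898, 0.44, 0.0]
force: [-3.7, 3.8, 12.5]
opening: -0.0002
grip_force: 6.5
```

>>> play_rows:
  offset:
    - [0,0,0.2]
    - [0,0,0.2]
    - [0,0,0]
    - [0,0,0]
    - [0,0,0]
    - [0,0,0]
    - [0,0,0]
    - [0,0,0]
    - [0,0,0]
    - [0,0,0]
  turn:
    - [0,0,0]
    - [0,0,0]
    - [0,0,0]
    - [0,0,0]
    - [0,0,0]
    - [0,0,0]
    - [0,0,0]
    - [0,0,0]
    - [0,0,0]
    - [0,0,0]

```text
time_s: 27.1
position: [0.5012, -0.4285, 0.0338]
ee_rot: [0.001, 0.898, 0.44, 0.0]
force: [-4.1, 5.0, 13.2]
opening: 0.0
grip_force: 6.5
```

>>> play_rows:
  offset:
    - [0,0,-8]
    - [0,0,-8]
    - [22,0,0]
    - [22,0,0]
    - [22,0,0]
    - [22,0,0]
    - [22,0,0]
    - [22,0,0]
    - [0,0,4]
    - [0,0,2]
  turn:
    - [0,0,0]
    - [0,0,0]
    - [0,0,0]
    - [0,0,0]
    - [0,0,0]
    - [0,0,0]
    - [0,0,0]
    - [0,0,0]
    - [0,0,0]
    - [0,0,0]

```text
time_s: 28.1
position: [0.5821, -0.324, 0.042]
ee_rot: [0.0, 0.898, 0.44, -0.0]
force: [0.1, 0.5, -0.7]
opening: 0.0002
grip_force: 0.0
```

>>> play_rows:
  offset:
    - [0,0,0.5]
    - [0,0,0.5]
    - [0,0,0.5]
    - [0,0,0.5]
    - [0,0,0.5]
    - [0,0,0.5]
    - [0,0,0.4]
    - [0,0,0.4]
    - [0,0,0.4]
    - [0,0,0.2]
  turn:
    - [0,0,0]
    - [0,0,0]
    - [0,0,0]
    - [0,0,0]
    - [0,0,0]
    - [0,0,0]
    - [0,0,0]
    - [0,0,0]
    - [0,0,0]
    - [0,0,0]

```text
time_s: 29.1
position: [0.5819, -0.3247, 0.0393]
ee_rot: [0.001, 0.898, 0.44, 0.0]
force: [-5.3, 3.0, 13.6]
opening: 0.0004
grip_force: 6.6
```

>>> play_rows:
  offset:
    - [0,0,0.4]
    - [0,0,0.4]
    - [0,0,0.4]
    - [0,0,0.4]
    - [0,0,0.4]
    - [0,0,0.4]
    - [0,0,0.4]
    - [0,0,0.4]
    - [0,0,0.4]
    - [0,0,0]
  turn:
    - [0,0,0]
    - [0,0,0]
    - [0,0,0]
    - [0,0,0]
    - [0,0,0]
    - [0,0,0]
    - [0,0,0]
    - [0,0,0]
    - [0,0,0]
    - [0,0,0]

```text
time_s: 30.1
position: [0.5819, -0.3246, 0.0362]
ee_rot: [0.001, 0.898, 0.44, 0.0]
force: [-6.0, 1.1, 12.5]
opening: 0.0002
grip_force: 6.3
```

>>> play_rows:
  offset:
    - [0,0,0.3]
    - [0,0,0.3]
    - [0,0,0.3]
    - [0,0,0.3]
    - [0,0,0.2]
    - [0,0,0]
    - [0,0,0]
    - [0,0,0]
    - [0,0,0]
    - [0,0,0]
  turn:
    - [0,0,0]
    - [0,0,0]
    - [0,0,0]
    - [0,0,0]
    - [0,0,0]
    - [0,0,0]
    - [0,0,0]
    - [0,0,0]
    - [0,0,0]
    - [0,0,0]

```text
time_s: 31.1
position: [0.5819, -0.3247, 0.035]
ee_rot: [0.001, 0.898, 0.44, 0.0]
force: [-6.2, 1.3, 12.8]
opening: 0.0004
grip_force: 6.4
```

>>> play_rows:
  offset:
    - [0,0,0.3]
    - [0,0,0.3]
    - [0,0,0.3]
    - [0,0,0.2]
    - [0,0,0]
    - [0,0,0]
    - [0,0,0]
    - [0,0,0]
    - [0,0,0]
    - [0,0,0]
  turn:
    - [0,0,0]
    - [0,0,0]
    - [0,0,0]
    - [0,0,0]
    - [0,0,0]
    - [0,0,0]
    - [0,0,0]
    - [0,0,0]
    - [0,0,0]
    - [0,0,0]

```text
time_s: 32.1
position: [0.5819, -0.3247, 0.0341]
ee_rot: [0.001, 0.898, 0.44, 0.0]
force: [-6.2, 1.4, 12.9]
opening: -0.0002
grip_force: 6.4
```

>>> play_rows:
  offset:
    - [0,0,0.2]
    - [0,0,0.1]
    - [0,0,0]
    - [0,0,0]
    - [0,0,0]
    - [0,0,0]
    - [0,0,0]
    - [0,0,0]
    - [0,0,0]
    - [0,0,0]
  turn:
    - [0,0,0]
    - [0,0,0]
    - [0,0,0]
    - [0,0,0]
    - [0,0,0]
    - [0,0,0]
    - [0,0,0]
    - [0,0,0]
    - [0,0,0]
    - [0,0,0]

```text
time_s: 33.1
position: [0.5818, -0.3247, 0.0338]
ee_rot: [0.001, 0.898, 0.44, 0.0]
force: [-6.5, 1.9, 12.6]
opening: -0.0001
grip_force: 6.5
```

>>> play_rows:
  offset:
    - [0,0,-5]
    - [0,0,-10]
    - [0,0,-15]
    - [0,0,-15]
    - [0,0,-15]
    - [0,0,-15]
    - [0,0,-10]
    - [0,0,0]
    - [0,0,0]
    - [0,0,0]
  turn:
    - [0,0,0]
    - [0,0,0]
    - [0,0,0]
    - [0,0,0]
    - [0,0,0]
    - [0,0,0]
    - [0,0,0]
    - [0,0,0]
    - [0,0,0]
    - [0,0,0]

```text
time_s: 34.1
position: [0.5816, -0.324, 0.1151]
ee_rot: [-0.001, 0.898, 0.44, -0.0]
force: [-0.8, 0.4, 0.7]
opening: -0.0
grip_force: 0.0
```

```bash
python3 -c "
from h import *
print(job.finish_job())"
```

```text
the job is handed in; nothing more can be done
None
```

The job is handed in: the two outermost staves, about 6.2 mm and 4.3 mm proud, now read 33.8 mm against a true face of 33.7 mm. No reading went above 14 N, and I lifted clear without re-touching them; no verdict was returned.

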